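# Load a blood tube into the push-fit port of a bench reader

## Task

Take the red-capped blood tube that stands in the white foam tray and push it, red cap up, into the blue-collared port of the small white bench reader: past the gripping jaws and gently on until it is fully home on the floor of the bore. Push with no more than about 20 N, let go of the tube and leave it seated; do not disturb the brown bottle, the red-lidded cup or the beaker.

Things in the scene. Friction and masses are not known exactly. Their poses are not given: they have to be found in the camera images.
- tube: The blood tube to load: clear rigid plastic, 12.6 mm diameter, 81 mm long, with a red cap 15.6 mm in diameter on its top 17 mm (64 to 81 mm above the foot); 12 g. Flat-footed. Origin: centre of the foot; z points along the tube to the cap. Starts upright, alone, in a well of the white foam tray.
- tray: White foam tray, 197 x 197 x 28 mm, with a grid of wells 20 mm deep (8 mm thick bottom); it does not move. Origin: centre of the underside. The tube stands in the well at (0, -66.7) mm in the tray's frame with its foot 8 mm above the desk. Between tray and reader stands a centrifuge whose open lid reaches 0.37 m above the desk: carry the tube over it or in front of it.
- reader: Small white bench reader, fixed to the desk: box 90 (x) x 70 (y) x 62 mm high with a dark display on its -x face; a round blue collar 40 mm across stands on its top, 15 mm high, with the port in it. Origin: centre of the underside, under the port's axis; z up.
- port_mouth (a point): Centre of the port's mouth, level with the top of the jaws inside the blue collar, 77.5 mm above the desk; the port's axis is vertical. The bore under the jaws is 16 mm wide; its floor, a firm rubber seat (12 N per mm), lies 32 to 46 mm below the mouth, a depth that differs each time and cannot be seen: feel for it as a steep rise of force above the jaws' drag.
- seat_pin (a joint): Sprung brass contact pin, 5 mm across, in the bore's floor, out of sight under the tube: 0 m at rest, standing 4 mm proud of the rubber seat; reads 0.004 when the tube's foot meets the seat (fully home), more as the seat is squeezed (0.0055 = 18 N on the seat, too much). Takes 1.2 N for 4 mm; it rises again if the tube backs out.
- brown_bottle: Brown reagent bottle with black cap, 40 mm across, 83 mm high, standing beyond the reader. Origin: centre of the underside. To be left alone.
- red_lid_cup: Sample cup with red lid, 41 mm across, 50 mm high, standing in front of the reader. Origin: centre of the underside. To be left alone.
- beaker: Plastic beaker, 58 mm across, 69 mm high, at the far side of the desk. Origin: centre of the underside. To be left alone.
- jaws (a point): On the port's axis, 10.5 mm below the mouth, where the four grey sprung jaws are narrowest: their funnel is 18 mm wide at the mouth and 9.6 mm here. They yield sideways: pushing the tube in, the force rises to about 6 to 14 N between 7 and 12 mm depth, then about 4 to 10 N of drag remains all the way down and holds the tube at any depth.

How it is judged:
On the way, in this order (a step that is already met when the one before it is completed fails the run):
1. the tube is lifted clear of the tray (height (world z) of tube above 0.05 m), for 0.1 s.
2. the tube is pushed home in the port (horizontal distance between tube and port_mouth below 0.003 m and z of tube in the frame of port_mouth below -0.029 m and value of joint seat_pin above 0.003 m), for 0.2 s.
At the end, for the whole second after the job is handed in: The tube stands cap up in the port, upright within 0.08 rad, foot within 3 mm of the port's axis and at least 29 mm below the mouth, with the seat pin still held down at least 3.0 mm of its 4 mm (foot within 1 mm of the floor); it is at rest and released (all of step 2 and angle between tube's own z axis and vertical below 0.08 rad and linear speed of tube below 0.02 m/s and contact force between tube and the fingers below 0.1 N); the robot touches nothing.
It fails at once if the tube is pressed on the seat with more than 18 N (seat squeezed by over 1.5 mm) (value of joint seat_pin above 0.0055 m).
It fails at once if the tube is rammed against the reader (over 70 N in all, the jaws' own sideways squeeze of some 25 N included), or the robot itself pushes on it with over 30 N (contact force between tube and reader above 70 N or contact force between any of the arm, the fingers and reader above 30 N).
It fails at once if the brown bottle is disturbed (distance of brown_bottle from where it was at the start of the episode above 0.02 m).
It fails at once if the red-lidded cup is disturbed (distance of red_lid_cup from where it was at the start of the episode above 0.02 m).
It fails at once if the beaker is disturbed (distance of beaker from where it was at the start of the episode above 0.02 m).
It also fails if it takes over 54 s, if anything falls off the work surface, if the arm or the gripper's body presses on something with over 40 N, if the wrist force passes 120 N, or if a joint passes its speed limit or range.

## Robot

A 6-joint arm with a two-finger parallel gripper is mounted at the origin on the work surface; the furniture and walls round the work are solid. World frame = base frame: x ahead of the robot, y to its left, z up, the work surface at z = 0. Lengths are in m, angles in rad, forces in N, time in s.
With the tool pointing down it reaches from about 0.35 to 0.95 m from the base axis. Payload 17.4 kg.
Tool frame: the origin (TCP) lies at the very end of the fingers, on their centre line; the grasp point (between the pads) lies 19 mm behind it (ctrl.grasp_offset is the distance from the TCP to the grasp point, in m); z points along the fingers, y is the line along which they close (so a half turn about z gives the same grasp; the last joint's range is limited). The gripper opens to 93 mm and grips with 3 to 60 N. Pads are 15 mm wide; open, the fingers measure 128 mm over their backs; the gripper's body (75 mm by 188 mm) begins 65 mm behind the grasp point.
Start: joints at [1.066, 0.116, 1.442, -0, 1.584, -0.038], TCP at [0.304, 0.603, 0.219] pointing down, gripper open.
Joint ranges: [-2.83, 2.83], [-0.83, 2.19], [0.07, 2.5], [-1.14, 4.28], [0.01, 3], [-2.97, 2.97]. Speed limits (rad/s): [1.89, 1.89, 2.22, 3.14, 3.14, 3.14].

## Interface

Orientations are given as a unit quaternion [w, x, y, z].
In Python, from workcell import ctrl gives the robot as it stands. The module is installed in compiled form; this text tells all that it offers.
- The arm moves only by the tool move_arm, never from a script. Its argument "increments" is a list of rows, each a list of 5 numbers: the closure, from 0 (fully open) to 1 (shut), then the shift along the tool's x, y, z in mm, then the turn about the tool's z in degrees. In form: [[claw, tx, ty, tz, turn], ...]. A call has 1 to 12 rows; each row is the pose to reach, as a shift and turn from the pose commanded when the call began, along the tool's axes at that moment; what a row does not reach only later rows make up. A row lasts 1/12 s, in which the tool goes at most 41.7 mm and 7.16 degrees, less where a joint would pass 70% of its speed; a pose out of reach is approached as far as the arm can. A call with a gripper value outside its range is refused whole. The fingers move at their own pace and stop on an object; "grip_force" is the grip in N (left out, the last holds). Time passes only in rows, so rows that repeat a pose let the fingers close. It gives the time, the measured TCP pose, the force, the opening and the grip force at its end, in the units of the state.
- ctrl.observe(): the state, without advancing time (a new reading comes with each control period).
- ctrl.grab_frame(name): name is "scene" or "top"; returns (picture, depth): 400x640x3 uint8, red, green, blue; 400x640 float32, m along the optical axis (not along the pixel's ray), 0 where there is no reading.
- ctrl.camera_model(name): a dict with "vertical_fov" (degrees; the focal length in pixels is half the picture's height over the tangent of half this angle, whatever the lens; pixels are square), "cx", "cy" (the principal point, pixels), "k1" (the pictures are not rectified: a ray, as slopes to the right and down, at radius r is drawn at 1 + k1 r^2 times it, then the intrinsics apply), "cam_to_world" (4x4, takes a point from camera to world coordinates). Camera axes: x right, y up, looking along -z (the intrinsics and any distortion apply to the point x, -y, -z); pixel columns grow to the right and rows downward; lengths in m; the calibration is good to about 2 mm. A picture is of the moment at which its call begins. camera_model takes no time and is no camera call.
- ctrl.hand_in(): hands the job in; it is judged then, once.
Trained networks look in the newest picture that a camera, given by its name, has taken for a name from the list of things; names that differ only in an ending like _2 or _b are one class to them, and where a whole thing is asked for, a point or a joint stands for the part that bears it (a point fixed in the world has none). Each returns a list of dicts, best first, with "confidence" (0 to 1); they miss things now and then, are a little off and sometimes report something else, mostly with a low value. They report only what shows in the picture. A call takes as long as a camera call.
- ctrl.outline_of(camera, target): "mask" (400x640 bool, what is visible of it) and "xy" ([column, row] in pixels, amid what is visible of it).
The state is a dict: "time": time; "joints": joint angles; "qd": joint speeds; "joint_torque": joint torques, N m; "tcp_pos": TCP position; "tcp_rot": TCP orientation; "ft_force": force on the tool from outside, world axes, zero at the start; "ft_torque": the same for the moment, N m; "opening": finger opening in m; "finger_force": force on a finger pad.
Only numpy, scipy, OpenCV 4.12 (cv2) and the standard library are available. Lean on these libraries where they do the work, as an engineer would, in place of code of your own. Each camera call takes 0.05 s, during which the arm holds its last target. There are 200 camera calls.

## Working session

There is one attempt and no reset: what is moved stays moved. The work goes in short steps, Python scripts to look and compute and a tool call to move; the robot and the scene stay as the last step left them, time stands still between calls to the robot, and variables do not carry over. Pictures are saved under pics/ and viewed, at most 10 in all, crops included, and the job is handed in when it is done.

Besides the shell and the picture viewer there is one more tool, called as name([rows], argument=value, ...), one row to a line, values as JSON. move_arm: Moves the arm, as the interface text tells. Its arguments: {"type":"object","properties":{"increments":{"type":"array"},"grip_force":{"type":"number"}},"required":["increments"]}

```bash
mkdir -p pics
cat > h.py <<'E'
import numpy as np, cv2
from workcell import ctrl
def model(n):
    m=ctrl.camera_model(n); f=200/np.tan(np.radians(m['vertical_fov'])/2)
    K=np.array([[f,0,m['cx']],[0,f,m['cy']],[0,0,1]]); return K,np.array([m['k1'],0,0,0.]),np.array(m['cam_to_world'])
def world(n,uv,d):
    K,k,T=model(n); uv=np.asarray(uv,float).reshape(-1,1,2); d=np.asarray(d,float).reshape(-1)
    s=cv2.undistortPoints(uv,K,k).reshape(-1,2)
    return (np.c_[s[:,0]*d,-s[:,1]*d,-d,np.ones(len(d))]@T.T)[:,:3]
def cloud(n,mask,depth):
    v,u=np.nonzero(mask&(depth>0)); return world(n,np.c_[u,v],depth[v,u])
E
python3 - <<'E'
from h import *
o=ctrl.observe(); print({k:np.round(v,4) for k,v in o.items()}, ctrl.grasp_offset)
for n in ['scene','top']:
    p,d=ctrl.grab_frame(n); cv2.imwrite(f'pics/{n}0.png',p[:,:,::-1]); np.save(f'{n}_d.npy',d)
    print(n,model(n)[2].round(3).tolist(), model(n)[0][0,0])
    for t in ['tube','tray','reader','brown_bottle','red_lid_cup','beaker']:
        for r in ctrl.outline_of(n,t)[:2]:
            c=cloud(n,r['mask'],d)
            if len(c): print(t,round(r['confidence'],2),np.round(r['xy']),len(c),np.percentile(c,[2,50,98],axis=0).round(3).tolist())
E
```

```text
{'time': np.float64(0.0), 'joints': array([ 1.0662,  0.1165,  1.4423, -0.    ,  1.584 , -0.0378]), 'qd': array([-0.    , -0.    , -0.0001, -0.0019,  0.0002,  0.0006]), 'joint_torque': array([ 7.00000e-04, -7.21288e+01, -6.22604e+01,  7.81000e-02,
        2.38000e-02, -1.00000e-04]), 'tcp_pos': array([0.3037, 0.6026, 0.2179]), 'tcp_rot': array([-1.000e-04,  2.313e-01,  9.729e-01, -6.000e-04]), 'ft_force': array([ 1.0265,  0.9254, -0.6032]), 'ft_torque': array([ 0.0006, -0.0114, -0.022 ]), 'finger_force': np.float64(0.0), 'opening': np.float64(0.0931)} 0.0188
scene [[-0.318, -0.496, 0.808, 1.315], [0.948, -0.172, 0.268, 0.421], [0.006, 0.851, 0.525, 0.565], [0.0, 0.0, 0.0, 1.0]] 417.2039348679523
tray 0.69 [366. 248.] 952 [[0.633, 0.281, 0.004], [0.675, 0.306, 0.046], [0.687, 0.33, 0.068]]
tray 0.29 [218. 187.] 1281 [[0.484, -0.142, 0.001], [0.555, -0.094, 0.048], [0.572, -0.072, 0.077]]
reader 0.96 [219. 186.] 1281 [[0.486, -0.139, 0.003], [0.555, -0.093, 0.048], [0.572, -0.072, 0.077]]
brown_bottle 0.66 [194. 208.] 518 [[0.617, -0.136, 0.005], [0.636, -0.115, 0.045], [0.645, -0.103, 
[... 350 characters left out ...]
.0, 0.026, -0.005, 0.13], [-0.003, 0.085, 0.996, 1.413], [0.0, 0.0, 0.0, 1.0]] 507.90286329656226
tube 0.43 [227. 197.] 52 [[0.497, 0.373, 0.028], [0.504, 0.379, 0.084], [0.516, 0.396, 0.092]]
tray 0.96 [208. 206.] 4873 [[0.398, 0.349, 0.021], [0.491, 0.447, 0.028], [0.589, 0.541, 0.035]]
reader 0.84 [412. 200.] 957 [[0.481, -0.142, 0.024], [0.525, -0.106, 0.062], [0.568, -0.075, 0.079]]
brown_bottle 0.7 [417. 160.] 234 [[0.605, -0.141, 0.005], [0.619, -0.119, 0.059], [0.641, -0.105, 0.086]]
red_lid_cup 0.59 [416. 234.] 194 [[0.415, -0.135, 0.014], [0.434, -0.116, 0.05], [0.452, -0.098, 0.055]]
beaker 0.82 [258. 146.] 409 [[0.633, 0.279, -0.001], [0.666, 0.309, 0.022], [0.685, 0.331, 0.072]]
```

Run:
```python
from h import *
a=cv2.imread('pics/top0.png'); b=cv2.imread('pics/scene0.png')
cv2.imwrite('pics/t1.png',cv2.resize(a[100:320,140:500],None,fx=2.2,fy=2.2,interpolation=cv2.INTER_CUBIC))
d=np.load('top_d.npy'); p=a[:,:,::-1].astype(int)
c=cloud('top',np.ones(d.shape,bool),d); 
v,u=np.nonzero(d>0); col=p[v,u]
# red cap in tray
m=(col[:,0]>110)&(col[:,1]<90)&(col[:,2]<90)&(c[:,1]>.3)&(c[:,2]>.075)&(c[:,2]<.11)
print('cap',m.sum(),c[m].mean(0),c[m].min(0),c[m].max(0))
m=(col[:,2]>col[:,0]+40)&(abs(c[:,0]-.525)<.06)&(abs(c[:,1]+.107)<.06)
print('blue',m.sum(),c[m].mean(0),c[m].min(0),c[m].max(0))
m=(c[:,2]>.056)&(c[:,2]<.068)&(abs(c[:,0]-.525)<.06)&(abs(c[:,1]+.107)<.06)
pts=c[m][:,:2].astype(np.float32); print('box',cv2.minAreaRect(pts))
m=(c[:,2]>.1)&(c[:,1]<.34)&(c[:,1]>-.08)
print('centrifuge',np.percentile(c[m],[0,2,50,98,100],axis=0).round(3))
```

```text
<stdin>:9: RuntimeWarning: Mean of empty slice.
  ret = um.true_divide(
Traceback (most recent call last):
ValueError: zero-size array to reduction operation minimum which has no identity
```

View pics/t1.png

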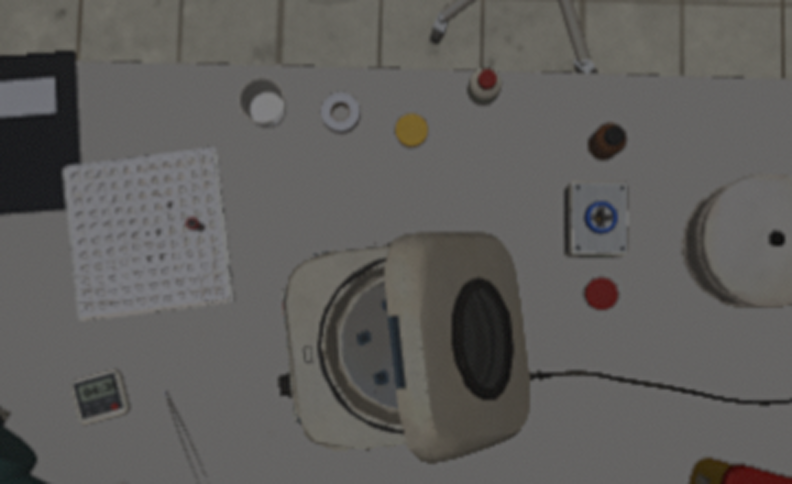

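View pics/scene0.png

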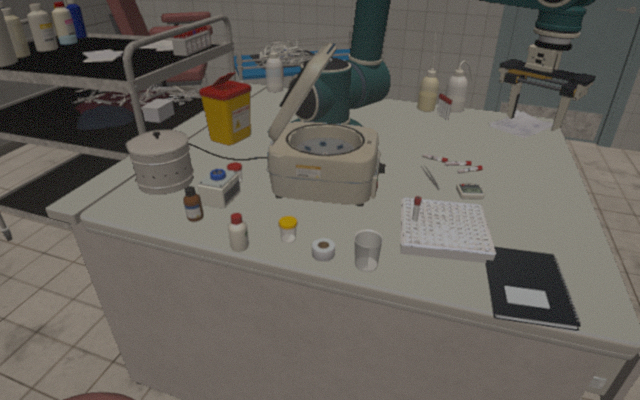

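The pictures show the tube's red cap in the tray at top (227,201) and scene (417,201). The reader with its blue collar is at top (413,198), the red cup at (414,233), the bottle at (415,163). The centrifuge stands between tray and reader, towards the robot.

```bash
cat > m.py <<'E'
from h import *
a=cv2.imread('pics/top0.png'); d=np.load('top_d.npy'); p=a[:,:,::-1].astype(int)
c=cloud('top',np.ones(d.shape,bool),d); v,u=np.nonzero(d>0); col=p[v,u]
def rep(n,m):
    if m.any(): print(n,m.sum(),np.c_[u,v][m].mean(0),np.percentile(c[m],[0,10,50,90,100],axis=0).round(4).tolist())
    else: print(n,'none')
red=(col[:,0]>1.4*col[:,1])&(col[:,0]>1.4*col[:,2])
reg=(abs(c[:,0]-.5)<.04)&(abs(c[:,1]-.38)<.04)
rep('cap',red&reg&(c[:,2]>.06)); rep('tubepts',reg&(c[:,2]>.07))
near=(abs(c[:,0]-.525)<.07)&(abs(c[:,1]+.107)<.07)
rep('blue',(col[:,2]>1.5*col[:,0])&near)
r=ctrl.outline_of('top','reader')[0]['mask']; rep('top box',near&(abs(c[:,2]-.062)<.004)&r[v,u])
print(cv2.minAreaRect(c[near&(abs(c[:,2]-.062)<.004)&r[v,u]][:,:2].astype(np.float32)))
tr=ctrl.outline_of('top','tray')[0]['mask']; q=c[tr[v,u]&(abs(c[:,2]-.028)<.01)]
print('tray',cv2.minAreaRect(q[:,:2].astype(np.float32)))
rep('centr',(c[:,2]>.12)&(c[:,1]<.34)&(c[:,1]>-.08)&(c[:,0]>.1))
rep('centr front',(c[:,2]>.05)&(c[:,1]<.25)&(c[:,1]>-.05)&(c[:,0]>.1)&(c[:,0]<.55))
# scene blue
b=cv2.imread('pics/scene0.png')[:,:,::-1].astype(int); ds=np.load('scene_d.npy')
bm=(b[:,:,2]>1.5*b[:,:,0]); bm[:165]=0; bm[190:]=0; bm[:,:200]=0; bm[:,235:]=0
s=cloud('scene',bm,ds); print('scene blue',len(s),s.mean(0),s.min(0),s.max(0))
rm=(b[:,:,0]>1.4*b[:,:,1]); rm[:190]=0; rm[225:]=0; rm[:,:405]=0; rm[:,430:]=0
s=cloud('scene',rm,ds); print('scene cap',len(s),np.median(s,0),s.min(0),s.max(0))
E
python3 m.py
```

```text
cap 8 [228.5 202. ] [[0.4982, 0.3732, 0.071], [0.4983, 0.3736, 0.0782], [0.5008, 0.3754, 0.0881], [0.5044, 0.3773, 0.0902], [0.5062, 0.3791, 0.0905]]
tubepts 35 [227. 201.] [[0.4967, 0.3729, 0.071], [0.4982, 0.3739, 0.077], [0.5036, 0.3795, 0.0865], [0.5088, 0.3852, 0.0903], [0.5118, 0.3879, 0.0927]]
blue 82 [412.5        198.37804878] [[0.5066, -0.1284, 0.0593], [0.5095, -0.1258, 0.0683], [0.5249, -0.1076, 0.0762], [0.54, -0.0942, 0.0795], [0.5416, -0.0914, 0.0834]]
top box 562 [412.05160142 198.46619217] [[0.4808, -0.1429, 0.058], [0.4893, -0.1374, 0.0589], [0.5247, -0.1101, 0.062], [0.5615, -0.0829, 0.0647], [0.5701, -0.0756, 0.0659]]
((0.525534451007843, -0.10918562114238739), (0.08886857330799103, 0.06755620241165161), 1.5550259351730347)
tray ((0.49455851316452026, 0.4454555809497833), (0.1968967616558075, 0.19553597271442413), 8.99028205871582)
centr 12472 [300.75914047 296.16324567] [[0.1, -0.0635, 0.12], [0.164, 0.0186, 0.1345], [0.3144, 0.1326, 0.3211], [0.4494, 0.3068, 0.5979], [0.4934, 0.34, 0.6162]]
centr front 10849 [324.65747995 271.63646419] [[0.1, -0.0499, 0.0501], [0.1711, 0.015, 0.1054], [0.3539, 0.1149, 0.2477], [0.4539, 0.2268, 0.3609], [0.4934, 0.25, 0.6088]]
scene blue 112 [ 0.53194488 -0.1057217   0.07361786] [ 0.5084475  -0.12539911  0.06609986] [ 0.54659391 -0.08828778  0.07874333]
scene cap 40 [0.51062086 0.38061808 0.08473109] [0.50280615 0.37457327 0.07463906] [0.51377536 0.38629688 0.08973689]
```

move_arm([
  [0.5, -280, -108, 58, -26.7],
  [0.5, -280, -108, 58, -26.7],
  [0.5, -280, -108, 58, -26.7],
  [0.5, -280, -108, 58, -26.7],
  [0.5, -280, -108, 58, -26.7],
  [0.5, -280, -108, 58, -26.7],
  [0.5, -280, -108, 58, -26.7],
  [0.5, -280, -108, 58, -26.7],
  [0.5, -280, -108, 58, -26.7],
  [0.5, -280, -108, 58, -26.7],
  [0.5, -280, -108, 58, -26.7],
  [0.5, -280, -108, 58, -26.7],
], grip_force=20)

```text
time: 1.8
tcp_pos: [0.5045, 0.3815, 0.1611]
tcp_rot: [0.0, -0.0, 1.0, 0.0]
ft_force: [-0.3, 0.2, -0.1]
opening: 0.0471
finger_force: 0.0
```

move_arm([
  [0.5, -1, -2, 35, 0],
  [0.5, -1, -2, 65, 0],
  [0.5, -1, -2, 85, 0],
  [0.5, -1, -2, 95, 0],
  [0.5, -1, -2, 99, 0],
  [0.5, -1, -2, 99, 0],
])

```text
time: 2.3
tcp_pos: [0.5059, 0.379, 0.0618]
tcp_rot: [-0.0, -0.0, 1.0, -0.0]
ft_force: [0.5, 0.5, 0.2]
opening: 0.0468
finger_force: 0.0
```

Run:
```python
from h import *
p,d=ctrl.grab_frame('scene'); cv2.imwrite('pics/s1.png',cv2.resize(p[120:270,340:500,::-1],None,fx=4,fy=4,interpolation=cv2.INTER_CUBIC))
o=ctrl.observe(); print(o['tcp_pos'],o['ft_force'])
```

```text
[0.50629591 0.37904627 0.06273132] [ 0.46387155 -0.00720365  0.11882585]
```

View pics/s1.png

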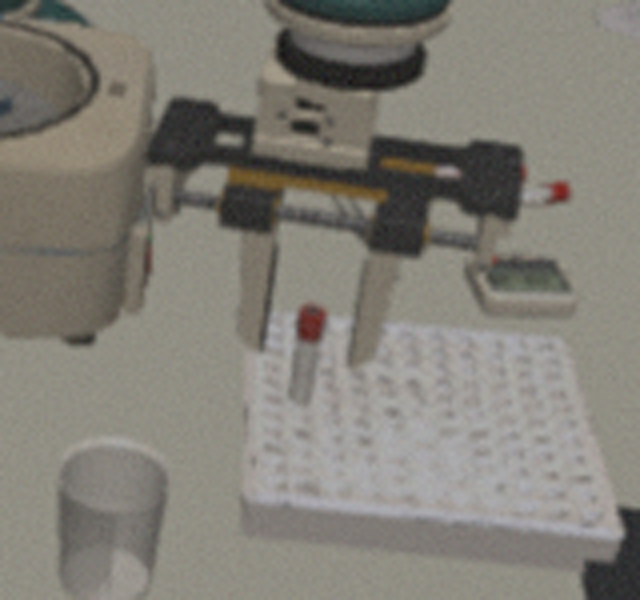

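The cap, at crop (311,322), stands between the two fingers, so I close.

move_arm([
  [1, 0, 0, 0, 0],
  [1, 0, 0, 0, 0],
  [1, 0, 0, 0, 0],
  [1, 0, 0, 0, 0],
  [1, 0, 0, 0, 0],
  [1, 0, 0, 0, 0],
  [1, 0, 0, 0, 0],
  [1, 0, 0, 0, 0],
], grip_force=45)

```text
time: 3.02
tcp_pos: [0.5063, 0.3784, 0.0619]
tcp_rot: [0.0, 0.0, 1.0, 0.0]
ft_force: [-0.4, 0.5, 2.6]
opening: 0.0146
finger_force: 45.0
```

move_arm([
  [1, 0, 0, -15, 0],
  [1, 0, 0, -50, 0],
  [1, 0, 0, -90, 0],
  [1, 0, 0, -130, 0],
  [1, 0, 0, -170, 0],
  [1, 0, 0, -210, 0],
  [1, 0, 0, -250, 0],
  [1, 0, 0, -290, 0],
  [1, 0, 0, -330, 0],
  [1, 0, 0, -370, 0],
  [1, 0, 0, -395, 0],
  [1, 0, 0, -400, 0],
])

```text
time: 4.02
tcp_pos: [0.5057, 0.3779, 0.4684]
tcp_rot: [0.003, 0.0, 1.0, 0.002]
ft_force: [0.6, -0.5, -0.4]
opening: 0.0144
finger_force: 45.0
```

Run:
```python
from h import *
p,d=ctrl.grab_frame('scene'); cv2.imwrite('pics/s2.png',p[:,:,::-1])
o=ctrl.observe(); print(o['tcp_pos'],o['ft_force'],o['joints'],o['opening'])
```

```text
[0.50587402 0.37809052 0.46642935] [ 0.22046706  0.26073509 -0.47799468] [ 6.01449302e-01  6.10363147e-02  1.10020152e+00 -3.33064807e-06
  1.97511113e+00 -9.68524433e-01] 0.014438663926483339
```

View pics/s2.png

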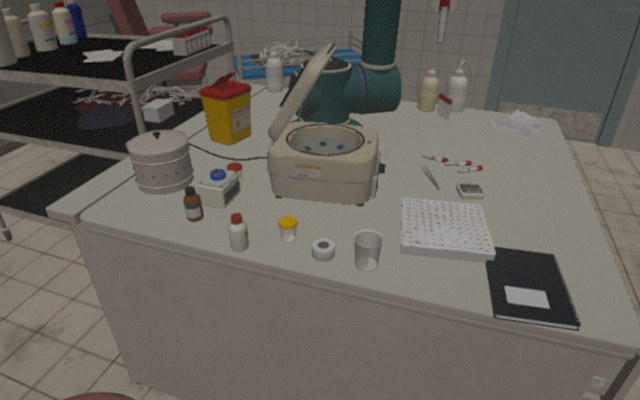

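The tube is held upright and clear of everything, seen at (443,20).

move_arm([
  [1, -2, -20, 0, 0],
  [1, -4, -60, 0, 0],
  [1, -6, -100, 0, 0],
  [1, -8, -140, 0, 0],
  [1, -10, -180, 0, 0],
  [1, -12, -220, 0, 0],
  [1, -14, -260, 0, 0],
  [1, -16, -300, 0, 0],
  [1, -18, -340, 0, 0],
  [1, -19, -380, 0, 0],
  [1, -19, -420, 0, 0],
  [1, -19, -455, 0, 0],
])

```text
time: 5.07
tcp_pos: [0.524, -0.0789, 0.4608]
tcp_rot: [-0.001, 0.001, 1.0, 0.0]
ft_force: [1.5, 0.7, -0.2]
opening: 0.0145
finger_force: 45.0
```

move_arm([
  [1, 0, -20, 0, 0],
  [1, 0, -32, 0, 0],
  [1, 0, -32, 40, 0],
  [1, 0, -32, 80, 0],
  [1, 0, -32, 120, 0],
  [1, 0, -32, 160, 0],
  [1, 0, -32, 200, 0],
  [1, 0, -32, 235, 0],
  [1, 0, -32, 260, 0],
  [1, 0, -32, 270, 0],
  [1, 0, -32, 270, 0],
  [1, 0, -32, 270, 0],
])

```text
time: 6.07
tcp_pos: [0.525, -0.1084, 0.1927]
tcp_rot: [0.0, 0.0, 1.0, -0.0]
ft_force: [0.8, -0.1, 0.4]
opening: 0.0146
finger_force: 45.0
```

Run:
```python
from h import *
for n in ['scene','top']:
    p,d=ctrl.grab_frame(n); cv2.imwrite(f'pics/{n}3.png',p[:,:,::-1]); np.save(f'{n}3_d.npy',d)
    for r in ctrl.outline_of(n,'tube')[:2]:
        c=cloud(n,r['mask'],d); print(n,r['confidence'],r['xy'],len(c),np.percentile(c,[5,50,95],axis=0).round(4).tolist() if len(c) else '')
a=cv2.imread('pics/scene3.png'); cv2.imwrite('pics/s3.png',cv2.resize(a[70:220,140:300],None,fx=4,fy=4,interpolation=cv2.INTER_CUBIC))
o=ctrl.observe(); print(o['tcp_pos'],o['tcp_rot'],o['ft_force'],o['opening'])
```

```text
scene 0.7 [214.7, 137.8] 125 [[0.5219, -0.1098, 0.1442], [0.527, -0.1046, 0.1707], [0.5309, -0.0999, 0.2134]]
[ 0.52542664 -0.10874611  0.19343964] [ 1.11945974e-03  3.33685119e-04  9.99999278e-01 -2.82413984e-04] [-0.38105052  0.52946091  0.82137747] 0.014403515272814067
```

View pics/s3.png

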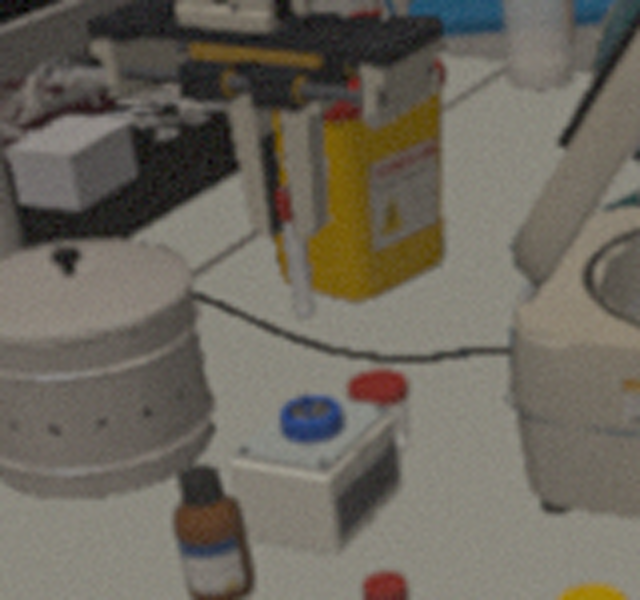

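The tube hangs over the reader with its foot at scene (216,148) and the collar at (218,172). I compare the tube's axis line with the projected vertical and the collar's centre.

```bash
cat > c.py <<'E'
from h import *
def proj(n,P):
    K,k,T=model(n); W=np.linalg.inv(T); R=np.diag([1,-1,-1])@W[:3,:3]; t=np.diag([1,-1,-1])@W[:3,3]
    return cv2.projectPoints(np.asarray(P,float),cv2.Rodrigues(R)[0],t,K,k)[0].reshape(-1,2)
def circ(c,r,n=60):
    a=np.linspace(0,2*np.pi,n); return np.c_[c[0]+r*np.cos(a),c[1]+r*np.sin(a),np.full(n,c[2])]
def sil(n,parts):  # union of hulls of cylinders (x,y,z0,z1,r), supersampled
    S=16; m=np.zeros((400*S,640*S),np.uint8)
    for x,y,z0,z1,r in parts:
        q=proj(n,np.r_[circ((x,y,z0),r),circ((x,y,z1),r)]); h=cv2.convexHull(((q+.5)*S).astype(np.int32)); cv2.fillConvexPoly(m,h,1)
    v,u=np.nonzero(m); return np.array([u.mean(),v.mean()])/S-.5
if __name__=='__main__':
    from scipy.optimize import least_squares
    for n,f in [('scene','scene0'),('scene','scene3'),('top','top0')]:
        b=cv2.imread(f'pics/{f}.png')[:,:,::-1].astype(float); b=cv2.GaussianBlur(b,(3,3),0.6)
        w=b[:,:,2]-b[:,:,0]
        c0=proj(n,[[.525,-.109,.07]])[0]; v,u=np.mgrid[:400,:640]
        near=np.hypot(u-c0[0],v-c0[1])<14; m=near&(w>20)&(b[:,:,2]>1.3*b[:,:,0])
        # hull centroid of collar
        h=cv2.convexHull(np.c_[u[m],v[m]].astype(np.int32)); M=cv2.moments(h); obs=np.array([M['m10'],M['m01']])/M['m00']
        g=least_squares(lambda p:sil(n,[(p[0],p[1],.062,.0775,.02)])-obs,[.525,-.109],diff_step=2e-3).x
        print(f,'collar obs',obs.round(2),m.sum(),'-> port',g.round(4))
    o=ctrl.observe()['tcp_pos']; p=cv2.imread('pics/scene3.png')
    r=ctrl.outline_of('scene','tube')[0]['mask']; v,u=np.nonzero(r)
    for row in range(v.min(),v.max()+1): print(row,u[v==row].min(),u[v==row].max(),end='; ')
    f=o-[0,0,.054]
    print('\nTCP-based axis px foot,mid,capbase', proj('scene',[f,f+[0,0,.03],f+[0,0,.064],f+[0,0,.081]]).round(2).tolist())
    print('d px / 1mm x,y:',(proj('scene',[f+[.001,0,0],f+[0,.001,0],f+[0,0,.001]])-proj('scene',[f])).round(2).tolist())
    print('port px',proj('scene',[[.5252,-.109,.0775]]))
E
python3 c.py
python3 - <<'E'
import cv2
a=cv2.imread('pics/scene3.png'); cv2.imwrite('pics/s3b.png',cv2.resize(a[105:185,185:250],None,fx=9,fy=7.5*1.2/1.2,interpolation=cv2.INTER_NEAREST))
E
```

```text
scene0 collar obs [217.15 174.33] 131 -> port [ 0.5248 -0.1112]
scene3 collar obs [217.11 174.28] 133 -> port [ 0.5246 -0.1114]
top0 collar obs [412.96 198.13] 106 -> port [ 0.5255 -0.1111]
118 210 211; 119 210 211; 120 210 211; 121 210 211; 122 210 211; 123 210 211; 124 210 211; 125 211 212; 126 211 212; 127 211 212; 128 211 212; 129 211 213; 130 211 213; 131 211 215; 132 212 215; 133 212 216; 134 212 216; 135 212 216; 136 212 216; 137 212 217; 138 212 217; 139 212 217; 140 213 217; 141 213 217; 142 213 217; 143 213 217; 144 213 218; 145 213 218; 146 214 218; 147 214 218; 148 214 218; 149 215 217; 
TCP-based axis px foot,mid,capbase [[214.5, 149.14], [212.97, 137.65], [211.19, 124.21], [210.28, 117.31]]
d px / 1mm x,y: [[-0.22, 0.17], [0.36, 0.06], [-0.05, -0.38]]
port px [[217.51947267 171.7566867 ]]
```

View pics/s3b.png

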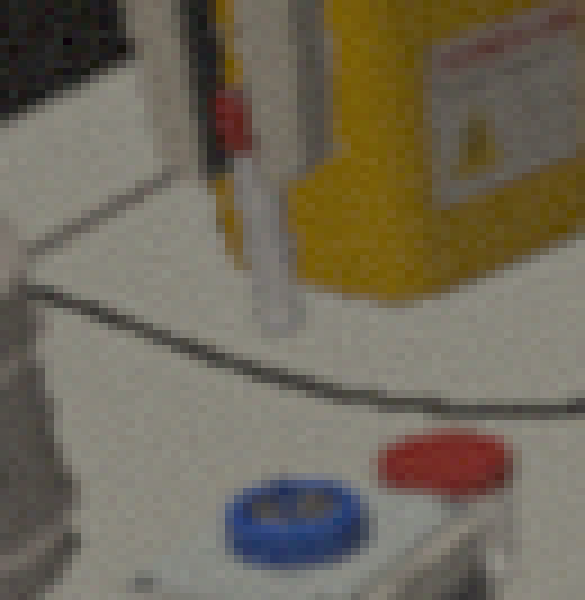

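move_arm([
  [1, 0, -2, 20, 0],
  [1, 0, -2, 38, 0],
  [1, 0, -2, 46, 0],
  [1, 0, -2, 46, 0],
  [1, 0, -2, 46, 0],
])

```text
time: 6.73
tcp_pos: [0.525, -0.1107, 0.1463]
tcp_rot: [0.0, 0.0, 1.0, -0.0]
ft_force: [-0.1, -0.1, -0.0]
opening: 0.0144
finger_force: 45.0
```

```bash
cat > d.py <<'E'
from c import *
def measure(tag,N=6):
    acc=0;ms=[]
    for i in range(N):
        p,d=ctrl.grab_frame('scene'); acc=acc+p.astype(float)
        r=ctrl.outline_of('scene','tube')
        if r and r[0]['confidence']>.4: ms.append(r[0]['mask'])
    im=acc/N; cv2.imwrite(f'pics/{tag}.png',im[:,:,::-1]); np.save(tag+'.npy',im)
    M=np.mean(ms,0); o=ctrl.observe(); t=o['tcp_pos']; f=t-[0,0,.0539]
    print('tcp',t.round(4),o['ft_force'].round(1),'masks',len(ms))
    P=proj('scene',[f+[0,0,z] for z in np.arange(0,.05,.004)])
    for q in P:
        row=int(round(q[1])); w=M[row]; 
        if w.sum()>1: print(row,'pred',q[0].round(2),'obs',round((w*np.arange(640)).sum()/w.sum(),2),'width',w.sum().round(1))
    v=np.nonzero(M.max(1)>.5)[0]; print('rows',v.min(),v.max(),'foot pred',proj('scene',[f]).round(2), 'foot front edge',proj('scene',circ(f,.0063))[:,1].max().round(2))
    return im
if __name__=='__main__':
    im=measure('s4')
    cv2.imwrite('pics/s4c.png',cv2.resize(im[105:185,185:250,::-1].clip(0,255),None,fx=9,fy=7.5,interpolation=cv2.INTER_CUBIC).clip(0,255))
E
python3 d.py
```

```text
tcp [ 0.5248 -0.1107  0.1457] [ 0.6  1.  -0.2] masks 4
166 pred 216.3 obs 217.2 width 1.2
165 pred 216.1 obs 217.13 width 3.8
164 pred 215.91 obs 217.22 width 4.5
162 pred 215.71 obs 216.86 width 5.2
161 pred 215.51 obs 216.86 width 5.2
159 pred 215.31 obs 216.73 width 5.5
158 pred 215.12 obs 216.62 width 5.2
156 pred 214.92 obs 216.1 width 5.2
155 pred 214.72 obs 215.86 width 5.2
153 pred 214.51 obs 215.86 width 5.2
152 pred 214.31 obs 215.62 width 5.2
150 pred 214.11 obs 215.38 width 5.2
149 pred 213.91 obs 214.88 width 4.2
rows 136 165 foot pred [[216.3  166.48]] foot front edge 167.65[ WARN:0@4.951] global loadsave.cpp:1063 imwrite_ Unsupported depth image for selected encoder is fallbacked to CV_8U.
```

View pics/s4c.png

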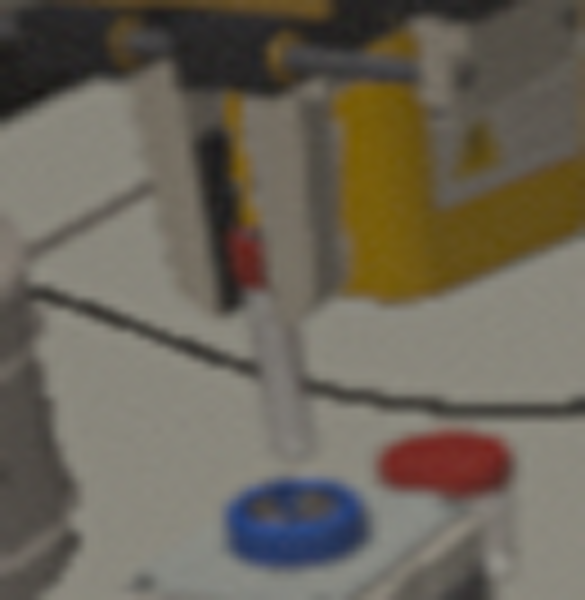

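The averaged view shows the tube upright, its foot at scene (217,165) and the collar at (217,174). Measured in the same camera, it sits about 3 mm too far right of the port. I shift, descend and re-measure.

move_arm([
  [1, -2, -2.5, 0, 0],
  [1, -2, -2.5, 4, 0],
  [1, -2, -2.5, 9, 0],
  [1, -2, -2.5, 9, 0],
  [1, -2, -2.5, 9, 0],
])

```text
time: 7.75
tcp_pos: [0.5266, -0.1131, 0.136]
tcp_rot: [-0.0, 0.0, 1.0, 0.0]
ft_force: [-0.6, 0.1, -0.5]
opening: 0.0144
finger_force: 45.0
```

```bash
cat > e.py <<'E'
from d import *
im=measure('s5')
cv2.imwrite('pics/s5c.png',cv2.resize(im[140:190,195:240,::-1].clip(0,255).astype(np.uint8),None,fx=12,fy=12,interpolation=cv2.INTER_CUBIC))
p,d=ctrl.grab_frame('top'); cv2.imwrite('pics/top5.png',p[:,:,::-1])
# tube-body surface depth, compared with reader, scene camera
p,d=ctrl.grab_frame('scene'); r=ctrl.outline_of('scene','tube')[0]['mask'].copy(); rr=np.nonzero(r.any(1))[0]; r[:rr.max()-14]=0
c=cloud('scene',cv2.erode(r.astype(np.uint8),np.ones((1,3)))>0,d); print('tube surf',len(c),np.median(c,0),c.std(0))
E
python3 e.py
```

```text
tcp [ 0.5268 -0.1132  0.1367] [-0.7 -0.3  0.2] masks 4
168 pred 215.26 obs 216.64 width 2.8
167 pred 215.06 obs 216.31 width 3.2
166 pred 214.86 obs 216.31 width 3.2
164 pred 214.66 obs 216.0 width 3.2
163 pred 214.46 obs 216.0 width 3.2
161 pred 214.26 obs 215.67 width 3.8
160 pred 214.06 obs 215.5 width 4.0
158 pred 213.86 obs 215.0 width 3.2
157 pred 213.66 obs 215.0 width 3.2
155 pred 213.45 obs 214.86 width 3.5
154 pred 213.25 obs 214.5 width 4.0
152 pred 213.05 obs 213.36 width 2.8
rows 140 168 foot pred [[215.46 169.91]] foot front edge 171.09[ WARN:0@5.658] global loadsave.cpp:1063 imwrite_ Unsupported depth image for selected encoder is fallbacked to CV_8U.
Traceback (most recent call last):
  File "e.py", line 6, in <module>
    p,d=ctrl.grab_frame('scene'); r=ctrl.outline_of('scene','tube')[0]['mask'].copy(); rr=np.nonzero(r.any(1))[0]; r[:rr.max()-14]=0
                                    ~~~~~~~~~~~~~~~~~~~~~~~~~~~~~~~^^^
IndexError: list index out of range
```

View pics/s5c.png

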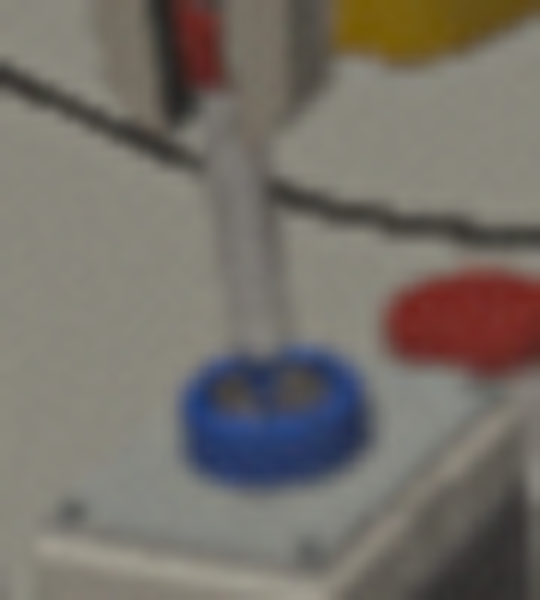

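The foot is now just above the collar's far rim, at scene (216.5,169), with the collar's centre at (217.5,172). The along-view offset is unclear, so I compare the depths of the tube's front and the collar's front.

```bash
cat > g.py <<'E'
from c import *
def go(N=8):
    D=[];I=0
    for i in range(N):
        p,d=ctrl.grab_frame('scene'); d=d.copy(); d[d==0]=np.nan; D.append(d); I=I+p.astype(float)/N
    d=np.nanmedian(D,0); np.save('g_d.npy',d); np.save('g_i.npy',I)
    T=model('scene')[2]; o=ctrl.observe()['tcp_pos']; print('tcp',o.round(4))
    vd=T[:2,3]-[.525,-.111]; vd/=np.linalg.norm(vd); lat=np.array([-vd[1],vd[0]]); print('viewdir',vd.round(3))
    def loc(u,v):
        w=world('scene',[[u,v]],[d[v,u]])[0]; q=w[:2]-[.525,-.111]; return round(q@vd*1000,1),round(q@lat*1000,1),round(w[2]*1000,1)
    print('rows: (along,lat,z) by column')
    for v in range(155,181): print(v,[loc(u,v) for u in range(213,222)])
go()
E
python3 g.py
```

```text
tcp [ 0.5268 -0.1132  0.1366]
viewdir [0.829 0.559]
rows: (along,lat,z) by column
155 [(np.float64(4.0), np.float64(-3.8), np.float64(125.6)), (np.float64(6.3), np.float64(-1.4), np.float64(126.4)), (np.float64(5.1), np.float64(0.9), np.float64(125.5)), (np.float64(4.7), np.float64(3.3), np.float64(125.0)), (np.float64(3.4), np.float64(5.7), np.float64(124.1)), (np.float64(-250.0), np.float64(10.2), np.float64(6.0)), (np.float64(-244.7), np.float64(13.1), np.float64(8.1)), (np.float64(-258.6), np.float64(16.3), np.float64(1.2)), (np.float64(-258.8), np.float64(19.4), np.float64(0.8))]
156 [(np.float64(2.3), np.float64(-4.1), np.float64(122.2)), (np.float64(5.1), np.float64(-1.7), np.float64(123.1)), (np.float64(5.2), np.float64(0.6), np.float64(122.9)), (np.float64(5.0), np.float64(3.0), np.float64(122.5)), (np.float64(3.9), np.float64(5.4), np.float64(121.7)), (np.float64(-243.7), np.float64(9.7), np.float64(5.6)), (np.float64(-242.1), np.float64(12.7), np.float64(6.0)), (np.float64(-241.0), np.float64(15.7), np.float64(6.1)), (np.float64(-238.6), np.float64(18.7), np.float64(6.9))]
[... 11588 characters left out ...]
.1), np.float64(66.4)), (np.float64(19.8), np.float64(7.5), np.float64(65.9))]
180 [(np.float64(14.8), np.float64(-12.1), np.float64(63.2)), (np.float64(16.9), np.float64(-9.6), np.float64(64.0)), (np.float64(19.0), np.float64(-7.2), np.float64(64.8)), (np.float64(19.6), np.float64(-4.8), np.float64(64.7)), (np.float64(20.1), np.float64(-2.4), np.float64(64.7)), (np.float64(19.8), np.float64(-0.0), np.float64(64.2)), (np.float64(19.7), np.float64(2.4), np.float64(63.7)), (np.float64(20.6), np.float64(4.8), np.float64(63.9)), (np.float64(20.5), np.float64(7.2), np.float64(63.5))]g.py:6: RuntimeWarning: All-NaN slice encountered
  d=np.nanmedian(D,0); np.save('g_d.npy',d); np.save('g_i.npy',I)
```

```bash
cat > fit.py <<'E'
from h import *
from scipy.optimize import least_squares
def fit(I,d,axis0=(.525,-.111)):
    v,u=np.nonzero(np.isfinite(d)); w=world('scene',np.c_[u,v],d[v,u]); out=[]
    for n,z0,z1,r,R in [('tube',.09,.113,.0063,.012),('collar',.064,.0755,.02,.026)]:
        q=np.hypot(w[:,0]-axis0[0],w[:,1]-axis0[1]); m=(w[:,2]>z0)&(w[:,2]<z1)&(q<R)
        if n=='collar': m&=q>.016
        s=least_squares(lambda p:np.hypot(*(w[m][:,:2]-p).T)-r,axis0,loss='soft_l1',f_scale=.001)
        out.append(s.x); print(n,m.sum(),s.x.round(5))
    print('move world mm',(out[1]-out[0])*1000)
fit(np.load('g_i.npy'),np.load('g_d.npy'))
E
python3 fit.py
```

```text
tube 46 [ 0.52391 -0.11114]
collar 74 [ 0.52458 -0.1095 ]
move world mm [0.66875506 1.63610043]
```

move_arm([
  [1, -0.7, 1.3, 0, 0],
  [1, -0.7, 1.3, 3, 0],
  [1, -0.7, 1.3, 6, 0],
  [1, -0.7, 1.3, 9, 0],
  [1, -0.7, 1.3, 10, 0],
  [1, -0.7, 1.3, 10, 0],
  [1, -0.7, 1.3, 10, 0],
])

```text
time: 9.48
tcp_pos: [0.5275, -0.1119, 0.1265]
tcp_rot: [-0.0, 0.0, 1.0, 0.0]
ft_force: [-0.6, -0.3, 0.6]
opening: 0.0142
finger_force: 45.0
```

```bash
cat > f.py <<'E'
from workcell import ctrl
import numpy as np
F=[];P=[];Q=[]
for i in range(4):
    ctrl.grab_frame('scene'); o=ctrl.observe(); F.append(o['ft_force']);P.append(o['tcp_pos']);Q.append(o['ft_torque'])
print('t',o['time'],'F',np.mean(F,0).round(2),'T',np.mean(Q,0).round(3),'tcp',np.mean(P,0).round(4),'open',o['opening'])
E
python3 f.py
```

```text
t 9.6833 F [-0.09  0.08 -0.47] T [ 0.053 -0.009  0.032] tcp [ 0.5276 -0.1119  0.1268] open 0.014218642331525932
```

move_arm([
  [1, 0, 0, 1, 0],
  [1, 0, 0, 2, 0],
  [1, 0, 0, 3, 0],
  [1, 0, 0, 4, 0],
  [1, 0, 0, 4, 0],
])

```text
time: 10.1
tcp_pos: [0.5276, -0.1119, 0.1227]
tcp_rot: [0.0, 0.0, 1.0, -0.0]
ft_force: [0.9, 0.0, 2.2]
opening: 0.0142
finger_force: 45.0
```

```bash
python3 f.py
```

```text
t 10.3 F [ 0.31 -0.17  2.18] T [-0.028 -0.028  0.029] tcp [ 0.5276 -0.1119  0.1227] open 0.014340844554013812
```

move_arm([
  [1, 0, 0, 1, 0],
  [1, 0, 0, 2, 0],
  [1, 0, 0, 3, 0],
  [1, 0, 0, 3, 0],
])

```text
time: 10.63
tcp_pos: [0.5283, -0.112, 0.1211]
tcp_rot: [0.001, 0.0, 1.0, -0.0]
ft_force: [-0.6, 0.7, 12.8]
opening: 0.0146
finger_force: 45.0
```

move_arm([
  [1, 0, 0, 1, 0],
  [1, 0, 0, 2, 0],
  [1, 0, 0, 3, 0],
  [1, 0, 0, 3, 0],
])

```text
time: 10.97
tcp_pos: [0.5279, -0.112, 0.1173]
tcp_rot: [0.001, 0.0, 1.0, -0.0]
ft_force: [0.3, 0.5, 7.0]
opening: 0.0146
finger_force: 45.0
```

```bash
python3 f.py
```

```text
t 11.1667 F [-0.11 -0.55  6.55] T [-0.009  0.051  0.007] tcp [ 0.5278 -0.112   0.1172] open 0.014789338827633534
```

move_arm([
  [1, 0, 0, 1.5, 0],
  [1, 0, 0, 3, 0],
  [1, 0, 0, 4.5, 0],
  [1, 0, 0, 6, 0],
  [1, 0, 0, 7.5, 0],
  [1, 0, 0, 9, 0],
  [1, 0, 0, 10.5, 0],
  [1, 0, 0, 12, 0],
  [1, 0, 0, 13, 0],
  [1, 0, 0, 14, 0],
  [1, 0, 0, 14, 0],
])

```text
time: 12.08
tcp_pos: [0.5279, -0.112, 0.1033]
tcp_rot: [0.001, 0.0, 1.0, -0.0]
ft_force: [-0.4, 0.8, 6.5]
opening: 0.0143
finger_force: 45.0
```

```bash
python3 f.py
```

```text
t 12.2833 F [-0.05  0.49  7.39] T [ 0.08   0.043 -0.005] tcp [ 0.5279 -0.1119  0.1033] open 0.014550377301119938
```

Depth is about 28 mm with 7 N of drag. From here I go in small steps.

move_arm([
  [1, 0, 0, 0.6, 0],
  [1, 0, 0, 1.2, 0],
  [1, 0, 0, 1.8, 0],
  [1, 0, 0, 2.4, 0],
  [1, 0, 0, 3, 0],
  [1, 0, 0, 3, 0],
])

```text
time: 12.78
tcp_pos: [0.5279, -0.1119, 0.1004]
tcp_rot: [0.001, 0.0, 1.0, -0.0]
ft_force: [-0.8, 0.5, 7.5]
opening: 0.0144
finger_force: 45.0
```

move_arm([
  [1, 0, 0, 0.5, 0],
  [1, 0, 0, 1, 0],
  [1, 0, 0, 1, 0],
])

```text
time: 13.03
tcp_pos: [0.528, -0.1119, 0.0995]
tcp_rot: [0.001, 0.0, 1.0, -0.0]
ft_force: [-1.0, 0.2, 8.8]
opening: 0.0141
finger_force: 45.0
```

move_arm([
  [1, 0, 0, 0.5, 0],
  [1, 0, 0, 1, 0],
  [1, 0, 0, 1, 0],
])

```text
time: 13.28
tcp_pos: [0.528, -0.1119, 0.0985]
tcp_rot: [0.001, 0.0, 1.0, -0.0]
ft_force: [-0.5, 0.4, 8.4]
opening: 0.0146
finger_force: 45.0
```

move_arm([
  [1, 0, 0, 0.5, 0],
  [1, 0, 0, 1, 0],
  [1, 0, 0, 1, 0],
])

```text
time: 13.53
tcp_pos: [0.5281, -0.1119, 0.0979]
tcp_rot: [0.001, 0.0, 1.0, -0.0]
ft_force: [-0.9, 1.4, 12.4]
opening: 0.0145
finger_force: 45.0
```

move_arm([
  [1, 0, 0, 0.5, 0],
  [1, 0, 0, 1, 0],
  [1, 0, 0, 1, 0],
])

```text
time: 13.78
tcp_pos: [0.5284, -0.112, 0.0974]
tcp_rot: [0.001, 0.0, 1.0, -0.0]
ft_force: [-1.8, 1.5, 16.5]
opening: 0.0149
finger_force: 45.0
```

move_arm([
  [1, 0, 0, 0.4, 0],
  [1, 0, 0, 0.8, 0],
  [1, 0, 0, 0.8, 0],
])

```text
time: 14.03
tcp_pos: [0.5286, -0.1121, 0.0971]
tcp_rot: [0.002, 0.0, 1.0, -0.0]
ft_force: [-1.3, 0.7, 20.5]
opening: 0.0143
finger_force: 45.0
```

The force rose steeply from 8.5 to 20.5 N, so the tube is on the seat. I ease off and release.

move_arm([
  [1, 0, 0, -0.7, 0],
  [1, 0, 0, -0.7, 0],
  [0.6, 0, 0, -0.7, 0],
  [0.6, 0, 0, -0.7, 0],
  [0.6, 0, 0, -0.7, 0],
  [0.6, 0, 0, -0.7, 0],
  [0.6, 0, 0, -0.7, 0],
  [0.6, 0, 0, -0.7, 0],
])

```text
time: 14.7
tcp_pos: [0.5274, -0.1119, 0.0953]
tcp_rot: [-0.0, 0.0, 1.0, 0.0]
ft_force: [-0.1, -0.4, 0.3]
opening: 0.037
finger_force: 0.0
```

move_arm([
  [0.6, 0, 0, -10, 0],
  [0.6, 0, 0, -30, 0],
  [0.6, 0, 0, -65, 0],
  [0.6, 0, 0, -105, 0],
  [0.6, 0, 0, -145, 0],
  [0.6, 0, 0, -185, 0],
  [0.6, 0, 0, -220, 0],
  [0.6, 0, 0, -230, 0],
  [0.6, 0, 0, -230, 0],
])

```text
time: 15.45
tcp_pos: [0.528, -0.112, 0.3297]
tcp_rot: [0.003, 0.0, 1.0, -0.001]
ft_force: [0.2, -0.2, 0.3]
opening: 0.0376
finger_force: 0.0
```

```bash
python3 f.py
python3 - <<'E'
from h import *
D=[];I=0
for i in range(8):
    p,d=ctrl.grab_frame('scene'); d=d.copy(); d[d==0]=np.nan; D.append(d); I=I+p/8.
d=np.nanmedian(D,0); v,u=np.nonzero(np.isfinite(d)); w=world('scene',np.c_[u,v],d[v,u])
q=np.hypot(w[:,0]-.525,w[:,1]+.1105)<.013; m=q&(w[:,2]>.085); col=I[v,u]
red=m&(col[:,0]>1.5*col[:,1])
print(m.sum(),'top z',np.sort(w[m][:,2])[-8:].round(4),'cap z',np.sort(w[red][:,2])[[0,1,2,-1]].round(4))
cv2.imwrite('pics/s9.png',cv2.resize(I[120:200,180:270,::-1].clip(0,255).astype(np.uint8),None,fx=7,fy=7,interpolation=cv2.INTER_CUBIC))
E
```

```text
t 15.65 F [ 0.41  0.1  -0.53] T [0.053 0.019 0.002] tcp [ 0.5274 -0.1119  0.3249] open 0.037474008622454674
145 top z [0.4702 0.4707 0.4709 0.4714 0.4719 0.4726 0.4729 0.4731] cap z [0.1114 0.1115 0.1115 0.1246]<stdin>:5: RuntimeWarning: All-NaN slice encountered
```

View pics/s9.png

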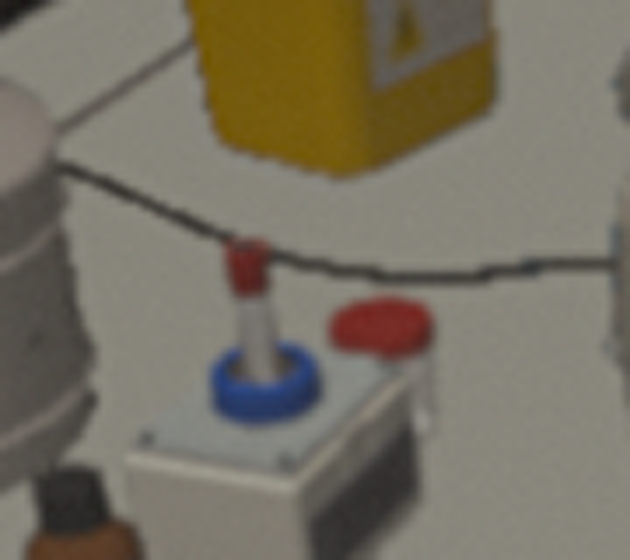

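The tube stands upright in the collar at scene (216,165), released. Its cap top is about 124 mm up, so the foot is some 34 mm deep, which matches the depth where I felt the seat.

```bash
python3 -c "
from workcell import ctrl
print(ctrl.hand_in())"
```

```text
the job is handed in; nothing more can be done
None
```

The job is handed in: the tube stands cap up in the reader's port, pushed to the seat at about 34 mm depth with a peak force of 20.5 N, then released. The hand-in returned no verdict, so the result is not confirmed.

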